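Latch the draught guard of the check scale and zero its dial

TASK

Get the check scale ready for weighing: close its hinged draught guard, lifting the latch bar over the striker with the thumb pad and letting it drop into the catch so that the guard stays shut by itself. Then turn the knob on the dial head until its pointer reads zero, at the raised zero mark. Work gently, and leave the sample pot on the pan and the things round the scale where they are.

Things in the scene. Friction and masses are not known exactly. Their poses are not given: they have to be found in the camera images.
- scale: Check scale, fixed: grey base 180 x 340 x 30 mm, pan behind clear panes 128 mm high on three sides, grey dial head (90 x 90 mm, top 100 mm over the worktop) at its right end. Origin on the worktop; x to the scale's back, y left, z up. In this frame (mm): upright guard hinge axis (-95, 150), pan centre (-10, 45), pan top 40 high, dial centre (-45, -115). The guard closes its open front.
- guard (a joint): Angle (rad) of the draught guard: steel front panel 200 mm wide from its hinge at the left, 6 mm thick, top edge 130 mm over the worktop. 0 = shut against its stop (panel along scale y); grows as the right edge swings to the front, to 1.1. Stays where left, but over the last 0.1 rad a buffer springs it open (up to 3 N, 190 mm from the hinge). Rests at 0.03 to 0.045 when latched.
- latch_bar (a joint): Angle (rad) of the latch bar: steel see-saw 170 x 14 x 8 mm, pivoted on the guard's front face 148 mm from the hinge axis, 108 mm over the worktop. 0 = level, at rest; pressing its thumb pad down raises the other end (nose), to a stop at 0.36. A light spring drops it again: 2 N on the pad starts it, 3.5 N brings it to the stop. Above 0.2 the nose clears the striker.
- thumb_pad (a point): Centre of the thumb pad's upper face: steel plate on the bar's hinge side, 44 mm along the guard, 50 deep, 6 thick, 3 mm rib on its front rim. It lies 93 mm from the hinge axis along the guard, 37 mm in front of the guard's face, 115 mm over the worktop; sinks 19 mm to the stop. The guard's face rises 15 mm above it: a finger on the pad can push the guard too. x to the panel, y to the hinge.
- bar_nose (a point): Tip of the latch bar's nose, at mid height of the bar, 238 mm from the hinge axis along the guard and 10 mm in front of the panel's mid plane, which passes through the hinge axis; 108 mm above the worktop when the bar is level.
- guard_hinge (a point): Point on the upright hinge axis of the guard, 108 mm above the worktop.
- striker_top (a point): Middle of the top edge of the striker: square upright steel lip 8 mm thick, 30 mm wide, top 115 mm over the worktop, in front of the dial head. The level nose meets it 14 mm below its top and does not ride up. The catch for the nose lies between lip and dial head; with the guard at its stop the nose stands 8 mm clear behind the lip.
- zero_knob (a joint): Angle (rad) of the zero knob on the dial head. 0 = pointer at the raised zero mark, on the dial's side towards the scale's back (scale +x); positive = counterclockwise from above. Turns from -1.4 to 1.4 with light friction (0.04 N m), stays where left. Short marks every 0.25 rad.
- knob_grip (a point): Grip height on the knob's axis, 128 mm over the worktop. Black disc 54 mm across, 8 mm thick, with an upright bar grip 52 mm long, 14 mm thick, from 112 to 137 mm over the worktop. The bar lies along the point's x axis, which points to the pointer (metal tongue at the disc's rim, in line with a metal strip on the bar).
- pot: Sample pot with a white screw lid, 50 mm across, 66 mm high, standing on the pan behind the guard; origin in its underside. Leave it alone.
- stamp: Date stamp 25 x 42 x 76 mm, standing on the worktop to the right of the dial head; leave it alone.
- stapler: Stapler 34 x 135 x 46 mm on the worktop to the right; leave it alone.
- calculator: Pocket calculator 118 x 68 x 15 mm on the worktop to the right; leave it alone.
- pen: Pen 142 mm long, 12 mm thick, on the worktop near the front edge; leave it alone.
- wand: Flat test stick 22 x 150 x 9 mm lying near the front edge; leave it alone.

How it is judged:
On the way, in this order (a step that is already met when the one before it is completed fails the run):
1. the guard is shut and the latch bar has dropped behind the striker (value of joint guard below 0.07 rad and value of joint latch_bar below 0.05 rad), for 0.3 s.
2. the knob's pointer is at the zero mark (value of joint zero_knob between -0.08 and 0.08 rad), for 0.2 s.
At the end, for the whole second after the job is handed in: The guard stands shut by itself (under 0.07 rad) with the latch bar level in the catch behind the striker (under 0.05 rad), and the knob's pointer is within 0.08 rad (about 4.5 degrees) of the zero mark (all of step 1 and all of step 2); the robot touches nothing.
It fails at once if the guard or its latch is forced with more than 60 N (contact force between any of the fingers, the arm and guard above 60 N).
It fails at once if the sample pot on the pan is shifted by more than 15 mm (distance of pot from where it was at the start of the episode above 0.015 m).
It fails at once if the stamp, stapler, calculator, pen or test stick is shifted by more than 30 mm (distance of any of stamp, stapler, calculator, pen, wand from where it was at the start of the episode above 0.03 m).
It also fails if it takes over 45 s, if anything falls off the work surface, if the arm or the gripper's body presses on something with over 40 N, if the wrist force passes 120 N, or if a joint passes its speed limit or range.

ROBOT

A 6-joint arm with a two-finger parallel gripper is mounted at the origin on a cart in front of the work surface, level with it; the furniture and walls round the work are solid. World frame = base frame: x ahead of the robot, y to its left, z up, the work surface at z = 0. Lengths are in m, angles in rad, forces in N, time in s.
With the tool pointing down it reaches from about 0.35 to 0.975 m from the base axis. Payload 4.9 kg.
Tool frame: the origin (TCP) lies midway between the tips of the shut fingers; the grasp point (between the pads) lies 19 mm behind it; z points along the fingers, x is the direction in which the jaws open and shut, and the axes are right-handed (so a half turn about z gives the same grasp; the last joint's range is limited). The gripper opens to 85 mm and grips with 20 to 120 N. Pads are 22 mm wide; open, the fingers measure 114 mm over their backs; the gripper's body (76 mm by 85 mm) begins 54 mm behind the grasp point. The pads swing forward as they close: fully open they stand 13 mm farther back than shut.
Start: joints at [1.225, 0.053, 1.613, -0, 1.476, -0.119], TCP at [0.141, 0.609, 0.231] pointing down, gripper open.
Joint ranges: [-3.01, 3.01], [-1.01, 2.22], [0.06, 2.58], [-1.02, 4.17], [0.09, 2.62], [-3.14, 3.14]. Speed limits (rad/s): [2.57, 2.57, 3.14, 3.14, 3.14, 3.14].

INTERFACE

Orientations are given as a unit quaternion [x, y, z, w].
In Python, from station import get_obs, snapshot, calibration, job_done, spot_in, place_of gives the robot as it stands.
- The arm moves only by the tool play_rows, never from a script. Its argument "increments" is a list of rows, each a list of 3 entries, a list of its own where there are three numbers: the shift along the tool's x, y, z in m, then the turn, a rotation vector about the tool's x, y, z in degrees, then the closure, from -1 (fully open) to 1 (shut), so that 0 is half open. In form: [[[dx, dy, dz], [rx, ry, rz], gripper], ...]. A call has 1 to 8 rows; each row is the pose to reach, as a shift and turn from the pose measured when the call began, along the tool's axes at that moment; what a row does not reach only later rows make up. A row lasts 1/10 s, in which the tool goes at most 50 mm and 8.59 degrees, less where a joint would pass 70% of its speed; a pose out of reach is approached as far as the arm can. A call with a gripper value outside its range is refused whole. The fingers move at their own pace and stop on an object; "newtons" is the grip in N (left out, the last holds). Time passes only in rows, so rows that repeat a pose let the fingers close. It gives the time, the measured TCP pose, the force and the opening at its end, in the units of the state.
- get_obs(): the state, without advancing time (a new reading comes with each control period).
- snapshot(name): name is "scene" or "side" or "wrist"; returns (picture, depth): 420x560x3 uint8, red, green, blue; 420x560 float32, m along the optical axis (not along the pixel's ray), 0 where there is no reading.
- calibration(name): a dict with "fx", "fy", "cx", "cy" (pixels), "extrinsics" (4x4, takes a point from camera to world coordinates); the wrist camera has in their place "tool_from_camera" (4x4, takes a point from camera to tool coordinates, whose origin is the TCP and whose axes are the tool frame's). Camera axes: x right, y down, z forward; pixel columns grow to the right and rows downward; lengths in m; the calibration is good to about 2 mm. The wrist camera is an equidistant fisheye: a pixel r from the principal point sees the ray r / f radians off the axis. A picture is of the moment at which its call begins: read the wrist's pose just before it. calibration takes no time and is no camera call.
- job_done(): hands the job in, once; it reports no verdict.
Trained networks look in the newest picture that a camera, given by its name, has taken for a name from the list of things; names that differ only in an ending like _2 or _b are one class to them, and where a whole thing is asked for, a point or a joint stands for the part that bears it (a point fixed in the world has none). Each returns a list of dicts, best first, with "score" (0 to 1); they miss things now and then, are a little off and sometimes report something else, mostly with a low value. They report only what shows in the picture. A call takes as long as a camera call.
- spot_in(camera, query): "centre" ([column, row] in pixels, amid what is visible of it).
- place_of(camera, query): "centre" ([column, row] in pixels: a listed point, or the origin of a listed thing).
The state is a dict: "time_s": time; "q": joint angles; "joint_velocities": joint speeds; "joint_torque": joint torques, N m; "position": TCP position; "orientation": TCP orientation; "wrist_force": force on the tool from outside, world axes, zero at the start; "wrist_torque": the same for the moment, N m; "grip_width": opening from 0.0 (shut) to 1.0 (fully open).
Only numpy, scipy, OpenCV 4.12 (cv2) and the standard library are available. Lean on these libraries where they do the work, as an engineer would, in place of code of your own. Each camera call takes 0.05 s, during which the arm holds its last target.

## Working session

There is one attempt and no reset: what is moved stays moved. The work goes in short steps, Python scripts to look and compute and a tool call to move; the robot and the scene stay as the last step left them, time stands still between calls to the robot, and variables do not carry over. Pictures are saved under pics/ and viewed, and the job is handed in when it is done.

Besides the shell and the picture viewer there is one more tool, called after ">>>" as a command line: name --argument value ..., lists and objects as JSON in quotes. play_rows: Moves the arm, as the interface text tells. Its arguments: {"type":"object","properties":{"increments":{"type":"array"},"newtons":{"type":"number"}},"required":["increments"]}

```bash
ls; mkdir -p pics
cat > h.py <<'E'
import numpy as np, cv2
from scipy.spatial.transform import Rotation as R
from station import *
def save(n,f):
    p,d=snapshot(n); cv2.imwrite(f'pics/{f}.png',p[:,:,::-1]); np.save(f'pics/{f}.npy',d); return p,d
def toworld(n,px,d):
    c=calibration(n); x=np.array([(px[0]-c['cx'])/c['fx'],(px[1]-c['cy'])/c['fy'],1])*d
    E=np.array(c['extrinsics']); return E[:3,:3]@x+E[:3,3]
def atz(n,px,z):
    c=calibration(n); E=np.array(c['extrinsics']); r=E[:3,:3]@np.array([(px[0]-c['cx'])/c['fx'],(px[1]-c['cy'])/c['fy'],1])
    o=E[:3,3]; return o+r*(z-o[2])/r[2]
def proj(n,P):
    c=calibration(n); E=np.linalg.inv(np.array(c['extrinsics'])); x=E[:3,:3]@P+E[:3,3]
    return [c['fx']*x[0]/x[2]+c['cx'],c['fy']*x[1]/x[2]+c['cy']]
E
python3 - <<'E'
from h import *
np.set_printoptions(precision=4,suppress=True)
o=get_obs();print(o)
Z={'thumb_pad':.115,'bar_nose':.108,'guard_hinge':.108,'striker_top':.115,'knob_grip':.128,'scale':0,'pot':.04}
for n in ['scene','side']:
    save(n,n+'0'); print(np.array(calibration(n)['extrinsics']))
    for k,z in Z.items():
        for r in place_of(n,k)[:2]: print(n,k,r, atz(n,r['centre'],z))
E
```

```text
pics
{'time_s': 0.0, 'q': array([ 1.225 ,  0.0534,  1.6143, -0.    ,  1.476 , -0.119 ]), 'joint_velocities': array([ 0.0003, -0.0011,  0.0016,  0.    ,  0.0011, -0.0005]), 'joint_torque': array([  0.001 , -39.3699, -37.0168,  -0.    ,   0.0072,  -0.    ]), 'position': array([0.1403, 0.6084, 0.2301]), 'orientation': array([ 0.7826,  0.6226, -0.0009,  0.0005]), 'wrist_force': array([ 0.0478,  0.6599, -0.5373]), 'wrist_torque': array([-0.02  , -0.0096,  0.0116]), 'grip_width': 0.9986326920607315}
[[ 0.6723 -0.5818  0.4578 -0.0021]
 [-0.7403 -0.5223  0.4234 -0.5304]
 [-0.0072 -0.6235 -0.7818  1.0116]
 [ 0.      0.      0.      1.    ]]
scene thumb_pad {'centre': [219.2, 189.5], 'score': 0.76} [0.475  0.0923 0.115 ]
scene bar_nose {'centre': [268.5, 223.9], 'score': 0.56} [ 0.4822 -0.0626  0.108 ]
scene guard_hinge {'centre': [217.5, 161.5], 'score': 0.76} [0.541  0.1686 0.108 ]
scene striker_top {'centre': [296.9, 200.8], 'score': 0.62} [ 0.5733 -0.0701  0.115 ]
scene knob_grip {'centre': [322.9, 182.3], 'score': 0.67} [ 0.6502 -0.0858  0.128 ]
scene scale {'centre': [290.0, 186.3], 'sco
[... 425 characters left out ...]
re': [253.8, 183.2], 'score': 0.67} [0.4914 0.0799 0.115 ]
side bar_nose {'centre': [253.4, 211.1], 'score': 0.8} [ 0.4782 -0.0663  0.108 ]
side guard_hinge {'centre': [270.0, 174.8], 'score': 0.76} [0.5427 0.1433 0.108 ]
side striker_top {'centre': [291.8, 205.5], 'score': 0.62} [ 0.5739 -0.0658  0.115 ]
side knob_grip {'centre': [324.2, 199.7], 'score': 0.82} [ 0.6539 -0.0729  0.128 ]
side knob_grip {'centre': [222.7, 277.0], 'score': 0.39} [ 0.3969 -0.3571  0.128 ]
side scale {'centre': [323.0, 219.6], 'score': 0.76} [0.6798 0.0512 0.    ]
side scale {'centre': [319.0, 318.7], 'score': 0.65} [ 0.586  -0.3562  0.    ]
side pot {'centre': [310.9, 202.0], 'score': 0.7} [0.6514 0.0872 0.04  ]
```

Run:
```python
import cv2
for n in ['scene0','side0']:
    p=cv2.imread(f'pics/{n}.png'); 
    c=p[110:310,170:400] if n=='scene0' else p[110:310,190:420]
    cv2.imwrite(f'pics/{n}c.png',cv2.resize(c,None,fx=3,fy=3,interpolation=cv2.INTER_CUBIC)[:600,:800])
```

```text
(no output)
```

View pics/scene0.png

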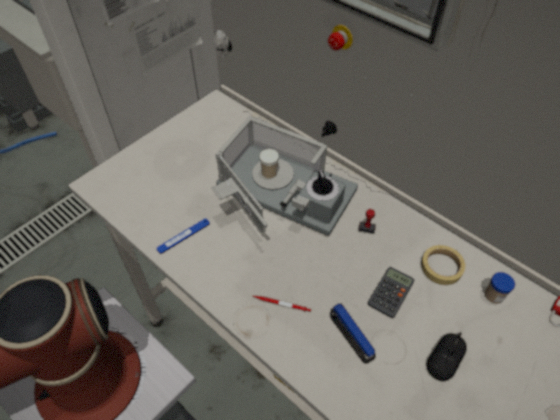

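```bash
sleep 1
```

```text
(no output)
```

View pics/scene0c.png

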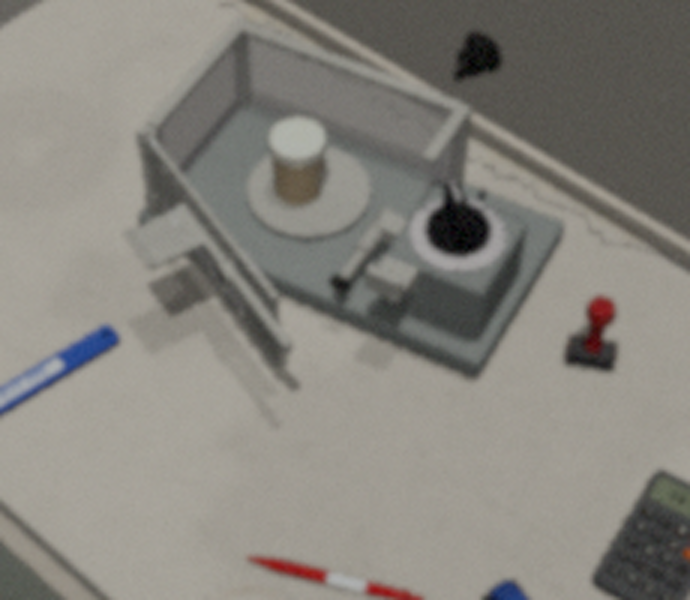

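View pics/side0c.png

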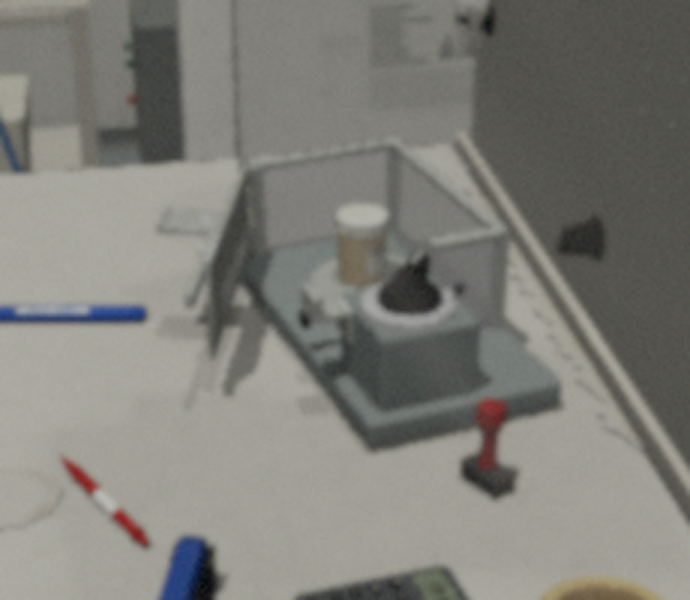

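```bash
cat > fit.py <<'E'
from h import *
from scipy.optimize import least_squares
np.set_printoptions(precision=4,suppress=True)
S=lambda p,P: np.array([p[0]+np.cos(p[2])*P[0]-np.sin(p[2])*P[1],p[1]+np.sin(p[2])*P[0]+np.cos(p[2])*P[1],P[2]])
def G(th,d,f,z): # point on guard in scale frame; d along from hinge, f in front of midplane
    # shut: along -y ; front = -x
    u=np.array([-np.sin(th),-np.cos(th)]); n=np.array([-np.cos(th),np.sin(th)])
    q=np.array([-.095,.150])+d*u+f*n; return np.array([q[0],q[1],z])
FIX={'guard_hinge':(-.095,.15,.108),'knob_grip':(-.045,-.115,.128),'scale':(0,0,0)}
def pts(p):
    D={k:S(p,v) for k,v in FIX.items()}
    D['thumb_pad']=S(p,G(p[3],.093,.040,.115)); D['bar_nose']=S(p,G(p[3],.238,.010,.108))
    # striker lip: nose with guard at 0 at x=-.105, 8mm clear behind lip -> lip center ~ -.105-.004(bar half)-.008-.004
    D['striker_top']=S(p,(-.121,.150-.238,.115))
    return D
def fit(obs):
    def res(p):
        D=pts(p); r=[]
        for n,k,c,s in obs: r+=list((np.array(proj(n,D[k]))-c)*s)
        return r
    return least_squares(res,[.67,.04,.25,.7],loss='soft_l1')
E
python3 - <<'E'
from fit import *
obs=[]
for i in range(3):
    for n in ['scene','side']:
        snapshot(n)
        for k in ['guard_hinge','knob_grip','scale','thumb_pad','bar_nose','striker_top']:
            r=place_of(n,k)
            if r and r[0]['score']>.4: obs.append((n,k,r[0]['centre'],r[0]['score']))
f=fit(obs); print(f.x, f.cost)
D=pts(f.x)
for n,k,c,s in obs: print(n,k,np.array(proj(n,D[k]))-c,s)
for k in D: print(k,D[k])
import json; json.dump([list(f.x),[(n,k,list(c),s) for n,k,c,s in obs]],open('fit.json','w'))
p=f.x
import itertools
for n in ['scene','side']:
    im=cv2.imread(f'pics/{n}0.png'); im=cv2.resize(im,None,fx=3,fy=3,interpolation=cv2.INTER_CUBIC)
    def line(A,col):
        q=np.array([proj(n,P) for P in A])*3+1; cv2.polylines(im,[np.int32(q)],False,col,1)
    for z in (.03,): line([S(p,(x,y,z)) for x,y in [(-.09,-.17),(.09,-.17),(.09,.17),(-.09,.17),(-.09,-.17)]],(0,255,0))
    line([S(p,(x,y,.1)) for x,y in [(-.09,-.16),(0,-.16),(0,-.07),(-.09,-.07),(-.09,-.16)]],(0,255,255))
    th=p[3]
    line([S(p,G(th,d,0,z)) for d,z in [(0,.13),(.2,.13),(.2,.03),(0,.03)]],(0,0,255))
    line([S(p,G(th,d,0.01,z)) for d,z in [(.07,.108),(.238,.108)]],(255,0,0))
    line([S(p,G(th,d,f,.115)) for d,f in [(.071,.015),(.115,.015),(.115,.065),(.071,.065),(.071,.015)]],(255,0,255))
    line([S(p,(-.121,y,.115)) for y in (-.073,-.103)],(255,0,255))
    x0,y0=(510,330) if n=='scene' else (570,330)
    cv2.imwrite(f'pics/{n}_ov.png',im[y0:y0+600,x0:x0+690])
E
```

```text
[0.6709 0.0416 0.2196 0.4578] 130.6241349262133
scene guard_hinge [-1.4922 -1.0126] 0.7
scene knob_grip [-1.3646  1.8672] 0.61
scene scale [0.2436 0.0435] 0.9
scene thumb_pad [ 2.1989 -0.0396] 0.65
scene bar_nose [-3.194  -1.8739] 0.85
scene striker_top [ 0.6168 -1.3577] 0.91
side guard_hinge [1.066  0.3651] 0.61
side knob_grip [0.9086 1.5236] 0.83
side scale [-4.1019  2.8141] 0.75
side thumb_pad [-0.3542  2.1739] 0.52
side bar_nose [ 1.2385 -2.0427] 0.63
side striker_top [ 0.6226 -0.3336] 0.67
scene guard_hinge [-0.3922 -0.1126] 0.8
scene scale [-0.4564  0.4435] 0.9
scene thumb_pad [4.4989 0.3604] 0.89
scene bar_nose [-0.994   1.9261] 0.95
scene striker_top [ 1.1168 -0.5577] 0.71
side guard_hinge [1.266  1.4651] 0.61
side knob_grip [-1.3914  1.1236] 0.74
side scale [-3.6019  2.5141] 0.87
side thumb_pad [-1.4542 -0.9261] 0.62
side bar_nose [ 1.1385 -0.8427] 0.63
side striker_top [-1.8774 -0.0336] 0.62
scene guard_hinge [-0.9922  1.8874] 0.86
scene knob_grip [-1.4646 -1.4328] 0.84
scene scale [1.0436 2.6435] 0.65
scene thumb_pad [ 3.0989 -0.9396] 0.6
scene bar_nose [-4.194  -0.6739] 0.68
scene striker_top [ 0.7168 -0.5577] 0.65
side guard_hinge [2.466  1.7651] 0.89
side knob_grip [ 2.2086 -1.5764] 0.83
side scale [-3.8019  1.2141] 0.94
side thumb_pad [  -0.7542 -141.7261] 0.65
side bar_nose [1.8385 0.9573] 0.75
side striker_top [1.2226 1.2664] 0.61
guard_hinge [0.5455 0.1673 0.108 ]
knob_grip [ 0.6521 -0.0804  0.128 ]
scale [0.6709 0.0416 0.    ]
thumb_pad [0.4847 0.0864 0.115 ]
bar_nose [ 0.4796 -0.0616  0.108 ]
striker_top [ 0.572  -0.0706  0.115 ]
```

View pics/scene_ov.png

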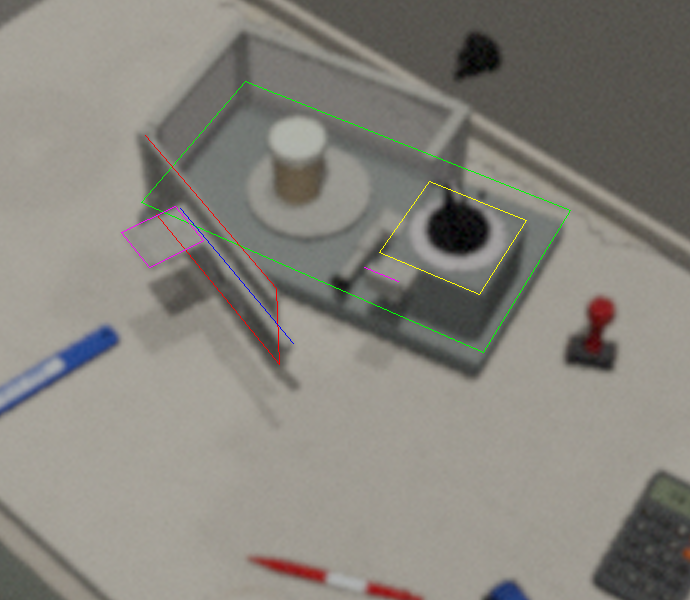

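View pics/side_ov.png

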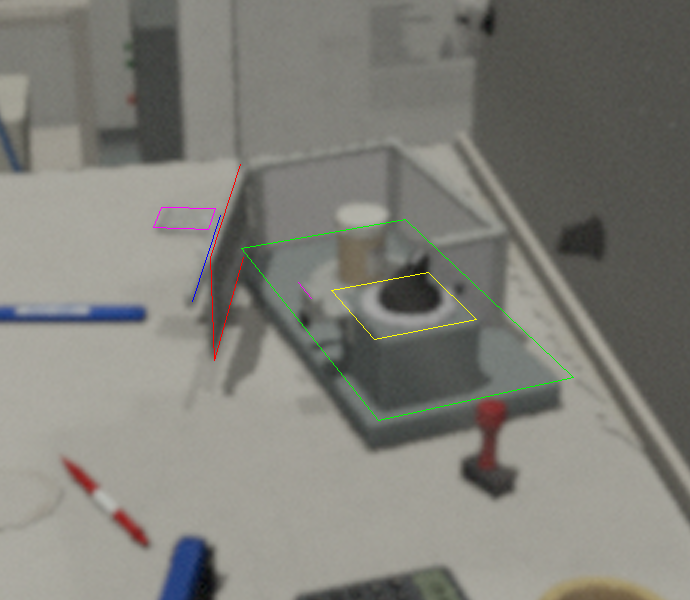

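>>> play_rows --increments '[[[-0.4, 0.42, -0.05], [0, 0, 0], 1], [[-0.4, 0.42, -0.05], [0, 0, 0], 1], [[-0.4, 0.42, -0.05], [0, 0, 0], 1], [[-0.4, 0.42, -0.05], [0, 0, 0], 1], [[-0.4, 0.42, -0.05], [0, 0, 0], 1], [[-0.4, 0.42, -0.05], [0, 0, 0], 1], [[-0.4, 0.42, -0.05], [0, 0, 0], 1], [[-0.4, 0.42, -0.05], [0, 0, 0], 1]]' --newtons 40

```text
time_s: 3.7
position: [0.3606, 0.2746, 0.2662]
orientation: [0.782, 0.623, 0.001, 0.0]
wrist_force: [0.7, 0.5, 0.5]
grip_width: 0.004
```

>>> play_rows --increments '[[[-0.155, 0.14, -0.01], [0, 0, 0], 1], [[-0.155, 0.14, -0.01], [0, 0, 0], 1], [[-0.155, 0.14, -0.01], [0, 0, 0], 1], [[-0.155, 0.14, -0.01], [0, 0, 0], 1], [[-0.155, 0.14, -0.01], [0, 0, 0], 1], [[-0.155, 0.14, -0.01], [0, 0, 0], 1]]'

```text
time_s: 4.3
position: [0.4627, 0.0908, 0.2762]
orientation: [0.784, 0.621, 0.001, -0.0]
wrist_force: [0.2, 0.3, 0.5]
grip_width: -0.003
```

```bash
cat >> h.py <<'E'
def wproj(P,o,c=None):
    c=c or calibration('wrist'); T=np.eye(4); T[:3,:3]=R.from_quat(o['orientation']).as_matrix(); T[:3,3]=o['position']
    M=np.linalg.inv(T@np.array(c['tool_from_camera'])); x=M[:3,:3]@P+M[:3,3]
    rho=np.hypot(x[0],x[1]); t=np.arctan2(rho,x[2]); return [c['fx']*t*x[0]/rho+c['cx'],c['fy']*t*x[1]/rho+c['cy']]
E
cat > wov.py <<'E'
from fit import *
import json,sys
def draw(im,o,p,k,f=1.4):
    im=cv2.resize(im,None,fx=f,fy=f,interpolation=cv2.INTER_CUBIC); c=calibration('wrist')
    def line(A,col):
        A=np.array(A); B=[]
        for a,b in zip(A[:-1],A[1:]): B+=[a+(b-a)*t for t in np.linspace(0,1,8)]
        q=np.array([wproj(P,o,c) for P in B])*f; cv2.polylines(im,[np.int32(q)],False,col,1)
    line([S(p,(x,y,.03)) for x,y in [(-.09,-.17),(.09,-.17),(.09,.17),(-.09,.17),(-.09,-.17)]],(0,255,0))
    line([S(p,(x,y,.1)) for x,y in [(-.09,-.16),(0,-.16),(0,-.07),(-.09,-.07),(-.09,-.16)]],(0,255,255))
    th=p[3]
    line([S(p,G(th,d,0,z)) for d,z in [(0,.13),(.2,.13),(.2,.03)]],(0,0,255))
    line([S(p,G(th,d,0.01,.115)) for d in [.07,.238]],(255,0,0))
    line([S(p,G(th,d,f_,.115)) for d,f_ in [(.071,.015),(.115,.015),(.115,.065),(.071,.065),(.071,.015)]],(255,0,255))
    line([S(p,(-.121,y,.115)) for y in (-.073,-.103)],(255,0,255))
    a=k; cz=S(p,(-.045,-.115,.137)); line([cz-.026*np.array([np.cos(a+p[2]),np.sin(a+p[2]),0]),cz+.026*np.array([np.cos(a+p[2]),np.sin(a+p[2]),0])],(0,128,255))
    return im
E
python3 - <<'E'
from wov import *
o=get_obs(); p_,d=save('wrist','w1'); print(o['position'],o['time_s'])
p=json.load(open('fit.json'))[0]
print(calibration('wrist'))
cv2.imwrite('pics/w1o.png',draw(cv2.imread('pics/w1.png'),o,p,0))
json.dump([o['position'].tolist(),o['orientation'].tolist()],open('w1.json','w'))
E
```

```text
[0.4627 0.0908 0.2762] 4.3
{'fx': 325.19226210127806, 'fy': 325.19226210127806, 'cx': 284.4541835951245, 'cy': 207.43259080664993, 'tool_from_camera': array([[ 1.    , -0.0005, -0.0007, -0.0008],
       [ 0.0007,  0.9564,  0.292 , -0.0752],
       [ 0.0006, -0.292 ,  0.9564, -0.1418],
       [ 0.    ,  0.    ,  0.    ,  1.    ]])}
```

View pics/w1o.png

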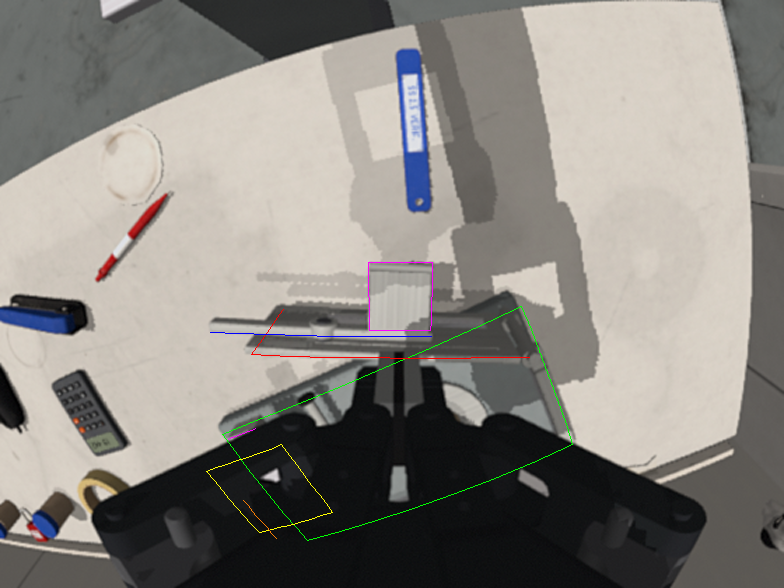

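View pics/w1.png

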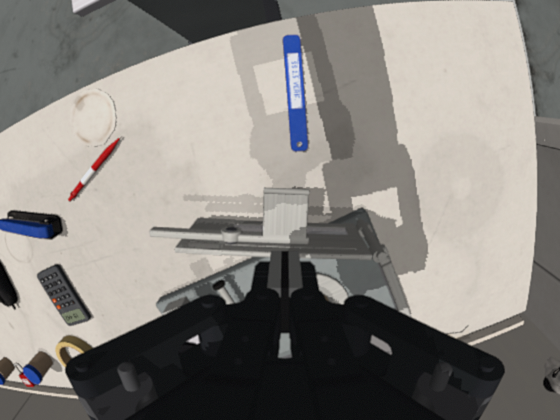

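Run:
```python
import cv2
p=cv2.imread('pics/w1.png'); cv2.imwrite('pics/w1z.png',cv2.resize(p[170:310,140:420][:, :200],None,fx=4,fy=4,interpolation=cv2.INTER_CUBIC))
cv2.imwrite('pics/w1z2.png',cv2.resize(p[170:310,250:430],None,fx=4,fy=4,interpolation=cv2.INTER_CUBIC))
```

```text
(no output)
```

View pics/w1z.png

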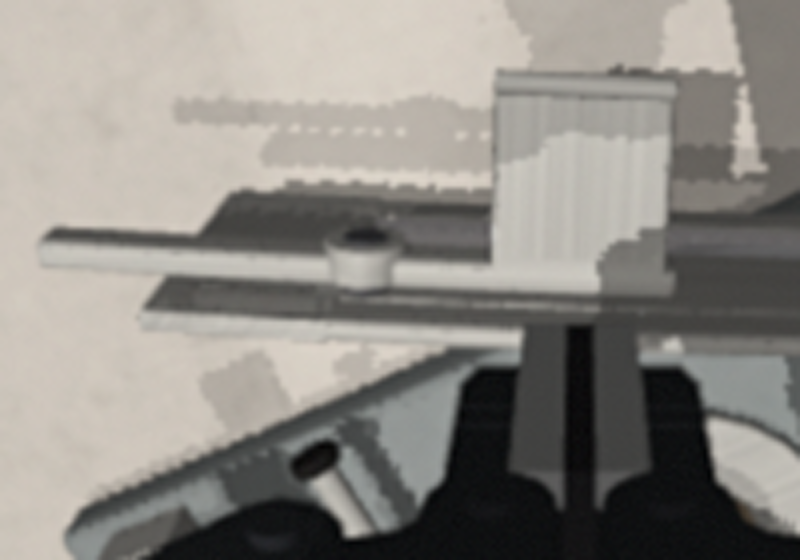

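View pics/w1z2.png

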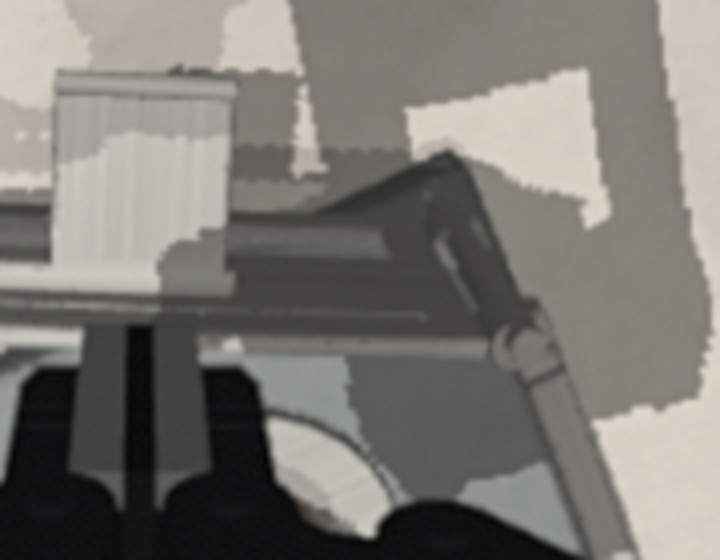

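```bash
cat > refit.py <<'E'
from wov import *
pos,q=json.load(open('w1.json')); o={'position':np.array(pos),'orientation':np.array(q)}
p0,ob=json.load(open('fit.json'))
c=calibration('wrist')
W=[((264.2,188),lambda p:S(p,G(p[3],.115,.065,.118))),((309,190.8),lambda p:S(p,G(p[3],.071,.065,.118))),
((150,230.8),lambda p:S(p,G(p[3],.238,.014,.115))),((150.5,236),lambda p:S(p,G(p[3],.238,.006,.115))),
((175.5,248),lambda p:S(p,G(p[3],.2,.003,.13))),((382.5,256),lambda p:S(p,(-.095,.15,.13))),((157.5,302.5),lambda p:S(p,(-.09,-.17,.03)))]
def res(p,w=.15):
    r=[]
    for px,f in W: r+=list(np.array(wproj(f(p),o,c))-px)
    D=pts(p)
    for n,k,cc,s in ob:
        d=(np.array(proj(n,D[k]))-cc)
        if np.abs(d).max()<20: r+=list(d*w)
    return r
f=least_squares(res,p0); p=f.x; print(p); print(np.reshape(res(p)[:14],(-1,2)))
D=pts(p)
for k in D: print(k,D[k])
json.dump(list(p),open('p.json','w'))
E
python3 refit.py
```

```text
[0.6677 0.037  0.1839 0.4437]
[[ 0.5226 -1.1047]
 [ 2.0247 -2.577 ]
 [-0.4634  0.1668]
 [-0.1435  1.9367]
 [ 3.9829  0.1625]
 [-4.486   0.3704]
 [-2.8664  2.4802]]
guard_hinge [0.5468 0.1671 0.108 ]
knob_grip [ 0.6445 -0.0843  0.128 ]
scale [0.6677 0.037  0.    ]
thumb_pad [0.4843 0.0875 0.115 ]
bar_nose [ 0.4761 -0.0603  0.108 ]
striker_top [ 0.5648 -0.0716  0.115 ]
```

>>> play_rows --increments '[[[0.0045, 0.042, 0.05], [0, 0, 0], 1], [[0.0045, 0.042, 0.1], [0, 0, 0], 1], [[0.0045, 0.042, 0.138], [0, 0, 0], 1], [[0.0045, 0.042, 0.138], [0, 0, 0], 1], [[0.0045, 0.042, 0.138], [0, 0, 0], 1]]'

```text
time_s: 4.85
position: [0.5031, 0.0886, 0.138]
orientation: [0.782, 0.623, -0.0, -0.001]
wrist_force: [0.5, -0.6, 0.8]
grip_width: -0.002
```

Run:
```python
from wov import *
o=get_obs(); save('wrist','w2'); print(o['position'],o['time_s'],o['wrist_force'])
p=json.load(open('p.json'))
im=draw(cv2.imread('pics/w2.png'),o,p,0,3); cv2.imwrite('pics/w2o.png',im[330:930,400:1200])
save('side','s2'); im=cv2.imread('pics/s2.png')[110:290,190:420]; cv2.imwrite('pics/s2c.png',cv2.resize(im,None,fx=3,fy=3,interpolation=cv2.INTER_CUBIC))
```

```text
[0.5031 0.0886 0.138 ] 4.85 [ 0.4647 -0.6451  0.8294]
```

View pics/w2o.png

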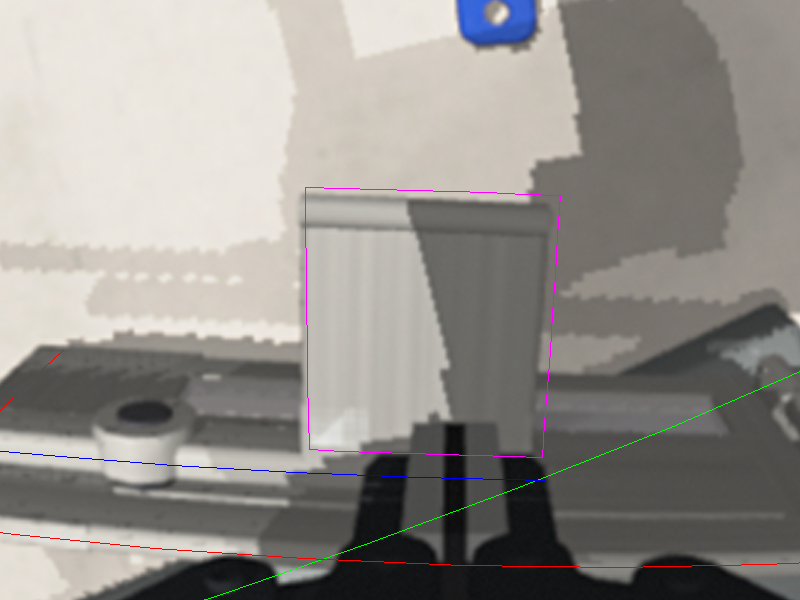

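View pics/s2c.png

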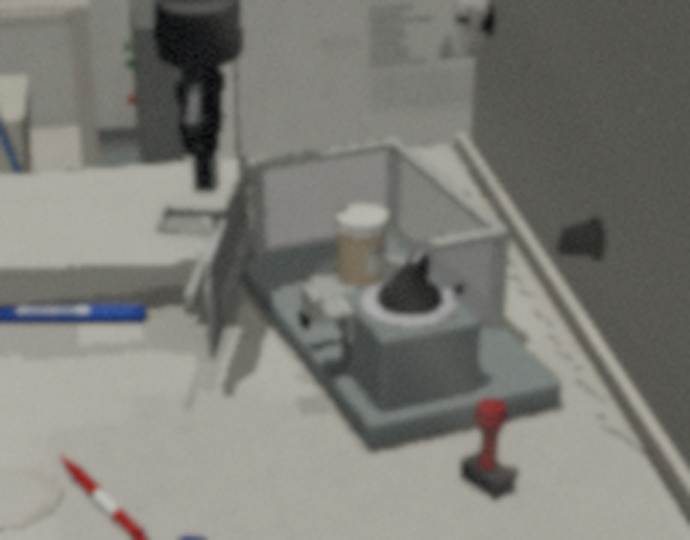

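>>> play_rows --increments '[[[0, 0, 0.015], [0, 0, 0], 1], [[0, 0, 0.021], [0, 0, 0], 1], [[0, 0, 0.025], [0, 0, 0], 1], [[0, 0, 0.028], [0, 0, 0], 1], [[0, 0, 0.028], [0, 0, 0], 1]]'

```text
time_s: 5.45
position: [0.5061, 0.0882, 0.1137]
orientation: [0.782, 0.623, 0.003, 0.001]
wrist_force: [-0.4, 0.1, 1.7]
grip_width: -0.002
```

>>> play_rows --increments '[[[0, 0, 0.003], [0, 0, 0], 1], [[0, 0, 0.006], [0, 0, 0], 1], [[0, 0, 0.006], [0, 0, 0], 1]]'

```text
time_s: 5.75
position: [0.5063, 0.0883, 0.1076]
orientation: [0.782, 0.623, 0.003, 0.001]
wrist_force: [0.1, 0.8, 1.4]
grip_width: 0.003
```

Run:
```python
from wov import *
save('side','s3'); im=cv2.imread('pics/s3.png')[110:290,190:420]; cv2.imwrite('pics/s3c.png',cv2.resize(im,None,fx=3,fy=3,interpolation=cv2.INTER_CUBIC))
save('wrist','w3'); o=get_obs(); print(o['position'],o['time_s'],o['wrist_force'])
im=cv2.resize(cv2.imread('pics/w3.png'),None,fx=3,fy=3,interpolation=cv2.INTER_CUBIC); cv2.imwrite('pics/w3o.png',im[330:930,400:1200])
```

```text
[0.5064 0.0883 0.1079] 5.85 [-0.2147  1.6053  2.176 ]
```

View pics/w3o.png

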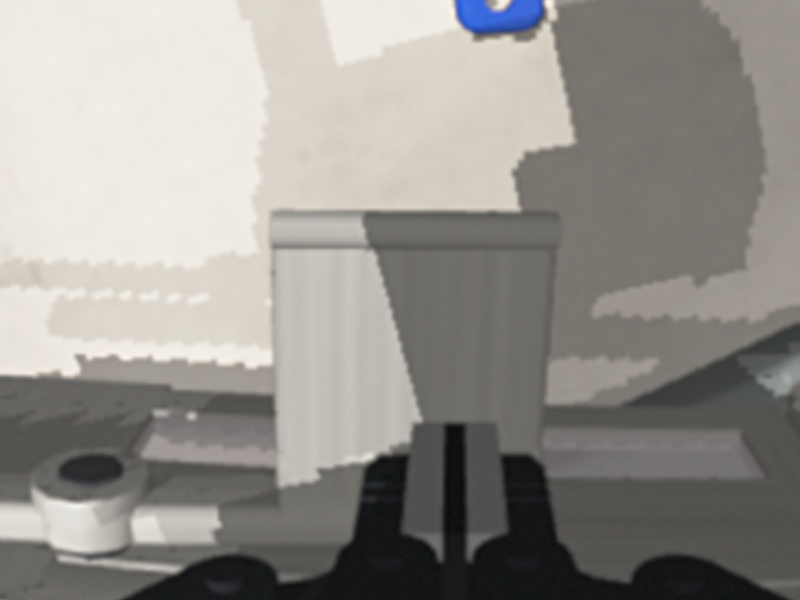

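View pics/s3c.png

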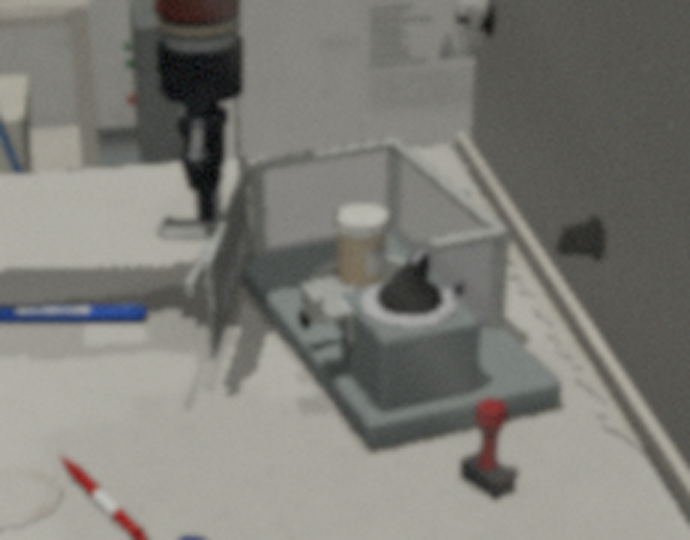

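```bash
cat > arc.py <<'E'
from h import *
import sys
np.set_printoptions(precision=4,suppress=True)
H=np.array([.5465,.167])
def arc(phis,a,f,z,d=None,yawtool=True):
    o=get_obs(); T=R.from_quat(o['orientation']).as_matrix(); P=o['position']
    u=np.array([-np.sin(a),-np.cos(a)]); n=np.array([-np.cos(a),np.sin(a)])
    v=P[:2]-H; dd=v@u if d is None else d; print('d,f',v@u,v@n,'tool ang',np.arctan2(T[0,0],T[1,0]),o['time_s'],o['wrist_force'])
    for ph,zz in zip(phis,z):
        c,s=np.cos(ph),np.sin(ph); w=np.array([[c,-s],[s,c]])@(dd*u+f*n)
        t=np.r_[H+w,zz]; print(round(ph,3),(T.T@(t-P)).round(4),'rotz',round(-np.degrees(ph+ (np.arctan2(T[0,0],T[1,0])-a)),1))
E
python3 -c "
from arc import *
arc([0,0,.05,.1,.15,.2,.25,.3],.25,.013,[.105,.102]+[.102]*6)"
```

```text
d,f 0.08617341965914335 0.019412831937837643 tool ang 0.2264478146567135 5.85 [-0.2147  1.6053  2.176 ]
0 [-0.0002  0.0064  0.0029] rotz 1.3
0 [-0.0002  0.0064  0.0059] rotz 1.3
0.05 [-0.0008  0.0107  0.006 ] rotz -1.5
0.1 [-0.0012  0.015   0.006 ] rotz -4.4
0.15 [-0.0015  0.0194  0.006 ] rotz -7.2
0.2 [-0.0014  0.0237  0.006 ] rotz -10.1
0.25 [-0.0012  0.0281  0.0061] rotz -13.0
0.3 [-0.0008  0.0324  0.0061] rotz -15.8
```

>>> play_rows --increments '[[[0, 0.002, 0.003], [0, 0, 0], 1], [[0, 0.004, 0.006], [0, 0, 0], 1], [[0, 0.007, 0.006], [0, 0, 0], 1], [[-0.001, 0.011, 0.006], [0, 0, -2], 1], [[-0.001, 0.015, 0.006], [0, 0, -4.5], 1], [[-0.0015, 0.0195, 0.006], [0, 0, -7], 1], [[-0.0015, 0.0195, 0.006], [0, 0, -7], 1]]'

```text
time_s: 6.55
position: [0.526, 0.0823, 0.1022]
orientation: [0.743, 0.669, 0.004, 0.002]
wrist_force: [-0.2, -0.1, 2.8]
grip_width: -0.0
```

Run:
```python
from wov import *
save('side','s4'); im=cv2.imread('pics/s4.png')[110:290,190:420]; cv2.imwrite('pics/s4c.png',cv2.resize(im,None,fx=3,fy=3,interpolation=cv2.INTER_CUBIC))
save('wrist','w4'); o=get_obs(); print(o['position'],o['time_s'],o['wrist_force'])
im=cv2.imread('pics/w4.png'); cv2.imwrite('pics/w4o.png',cv2.resize(im[150:310,40:440],None,fx=2,fy=2,interpolation=cv2.INTER_CUBIC))
```

```text
[0.5254 0.0824 0.1021] 6.65 [-0.155  -0.2375  3.1045]
```

View pics/w4o.png

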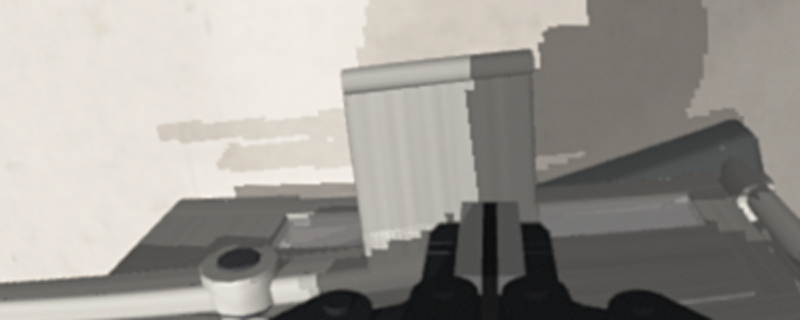

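View pics/s4c.png

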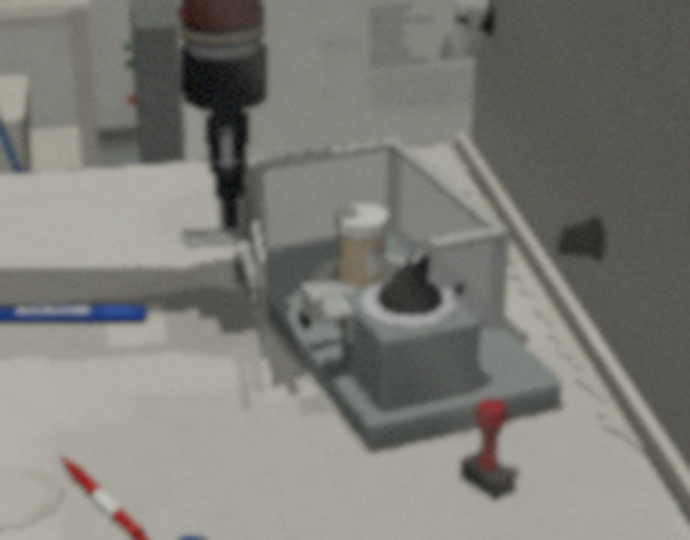

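```bash
python3 -c "
from arc import *
from scipy.optimize import brentq
P=get_obs()['position'][:2]
a=brentq(lambda a:(P-H)@np.array([-np.cos(a),np.sin(a)])-.014,-.5,.5); print('a',a,'th',a+.184,a+.22)
arc([0.04*i for i in range(1,10)],a,.014,[.1015]*9)"
```

```text
a 0.0832235370164205 th 0.2672235370164205 0.3032235370164205
d,f 0.08604181355749912 0.013999999999999997 tool ang 0.10540273086591098 6.65 [-0.155  -0.2375  3.1045]
0.04 [-0.0004  0.0035  0.0006] rotz -3.6
0.08 [-0.0007  0.0069  0.0007] rotz -5.9
0.12 [-0.0008  0.0104  0.0007] rotz -8.1
0.16 [-0.0008  0.0139  0.0007] rotz -10.4
0.2 [-0.0007  0.0174  0.0007] rotz -12.7
0.24 [-0.0004  0.0209  0.0008] rotz -15.0
0.28 [0.     0.0243 0.0008] rotz -17.3
0.32 [0.0006 0.0278 0.0008] rotz -19.6
0.36 [0.0013 0.0312 0.0008] rotz -21.9
```

>>> play_rows --increments '[[[0, 0.003, 0.001], [0, 0, -3], 1], [[0, 0.006, 0.001], [0, 0, -5], 1], [[-0.001, 0.009, 0.001], [0, 0, -7], 1], [[-0.001, 0.011, 0.001], [0, 0, -8], 1], [[-0.001, 0.011, 0.001], [0, 0, -8], 1]]'

```text
time_s: 7.15
position: [0.5364, 0.0806, 0.1013]
orientation: [0.695, 0.719, 0.004, 0.002]
wrist_force: [1.0, 1.1, 2.0]
grip_width: -0.0
```

Run:
```python
from wov import *
save('side','s5'); im=cv2.imread('pics/s5.png')[110:290,190:420]; cv2.imwrite('pics/s5c.png',cv2.resize(im,None,fx=3,fy=3,interpolation=cv2.INTER_CUBIC))
save('wrist','w5'); o=get_obs(); print(o['position'],o['time_s'],o['wrist_force'])
im=cv2.imread('pics/w5.png'); cv2.imwrite('pics/w5o.png',cv2.resize(im[150:310,40:440],None,fx=2,fy=2,interpolation=cv2.INTER_CUBIC))
save('scene','c5'); im=cv2.imread('pics/c5.png')[110:290,170:400]; cv2.imwrite('pics/c5c.png',cv2.resize(im,None,fx=3,fy=3,interpolation=cv2.INTER_CUBIC))
```

```text
[0.5363 0.0806 0.1013] 7.25 [0.219  2.3979 2.2089]
```

View pics/w5o.png

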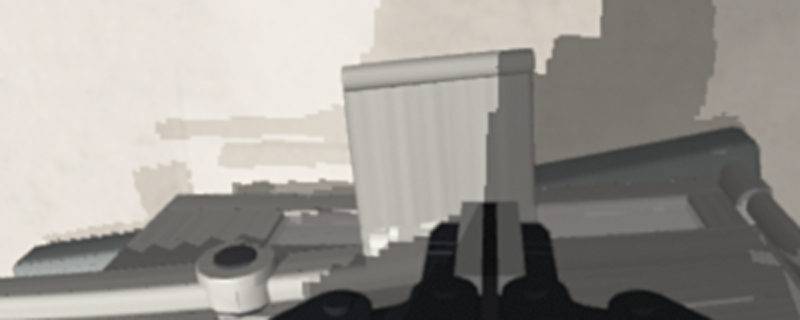

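View pics/s5c.png

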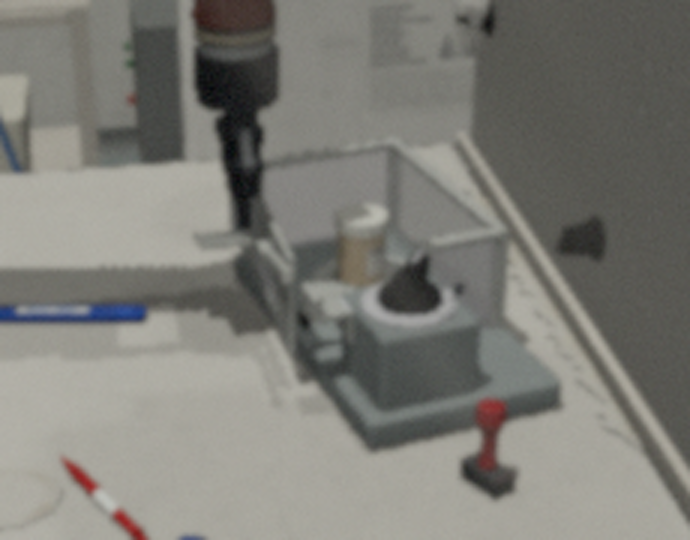

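View pics/c5c.png

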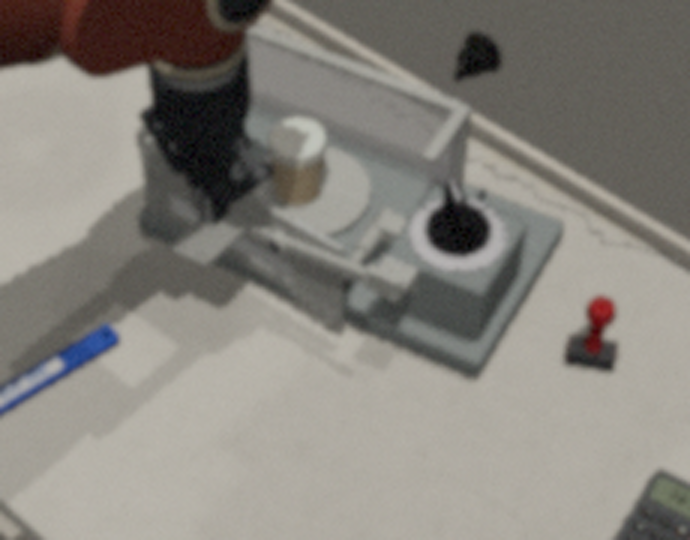

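>>> play_rows --increments '[[[0, 0.001, 0.001], [0, 0, -1], 1], [[0, 0.003, 0.001], [0, 0, -2], 1], [[0, 0.005, 0.001], [0, 0, -3], 1], [[0, 0.007, 0.001], [0, 0, -4.5], 1], [[0, 0.008, 0.001], [0, 0, -5.5], 1], [[0, 0.008, 0.001], [0, 0, -5.5], 1]]'

```text
time_s: 7.9
position: [0.5441, 0.0809, 0.1001]
orientation: [0.66, 0.752, 0.003, 0.002]
wrist_force: [-1.0, -0.2, 2.7]
grip_width: 0.001
```

```bash
cat > look.py <<'E'
from wov import *
t=sys.argv[1]
for n in sys.argv[2:]:
    save(n,n+t); im=cv2.imread(f'pics/{n}{t}.png')
    if n=='wrist': im=cv2.resize(im[150:310,40:440],None,fx=2,fy=2,interpolation=cv2.INTER_CUBIC)
    else:
        x=190 if n=='side' else 170
        im=cv2.resize(im[110:290,x:x+230],None,fx=3,fy=3,interpolation=cv2.INTER_CUBIC)
    cv2.imwrite(f'pics/{n}{t}c.png',im)
o=get_obs(); print(o['position'],o['time_s'],o['wrist_force'],o['wrist_torque'])
E
python3 look.py 6 scene wrist
python3 -c "
from arc import *
from scipy.optimize import brentq
P=get_obs()['position'][:2]
a=brentq(lambda a:(P-H)@np.array([-np.cos(a),np.sin(a)])-.014,-.5,.5); print('a',a,'th',a+.184,a+.22)
arc([0.04*i for i in range(1,4)],a,.014,[.1]*9)"
```

```text
[0.5441 0.0809 0.1002] 8.0 [-2.0959 -0.0865  3.4552] [ 0.0071  0.2942 -0.0099]
a -0.13589855760178882 th 0.04810144239821118 0.08410144239821118
d,f 0.08499429598763726 0.014 tool ang -0.1297949223063303 8.0 [-2.0959 -0.0865  3.4552]
0.04 [-0.0005  0.0034  0.0002] rotz -2.6
0.08 [-0.0008  0.0068  0.0002] rotz -4.9
0.12 [-0.001   0.0103  0.0003] rotz -7.2
```

View pics/scene6c.png

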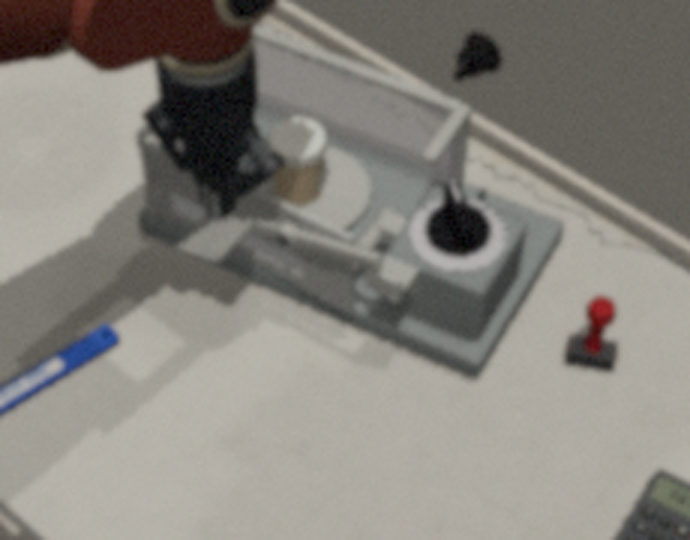

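View pics/wrist6c.png

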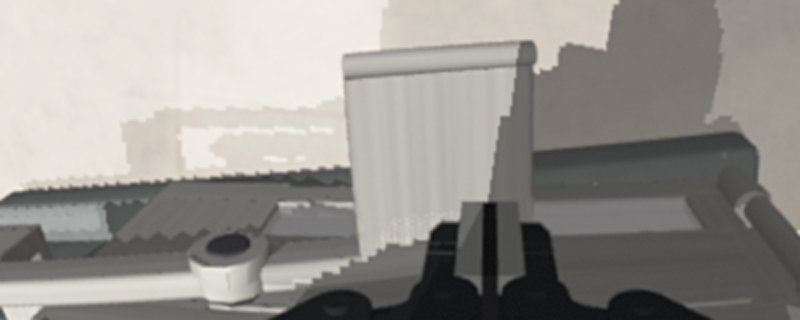

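>>> play_rows --increments '[[[0, 0.001, 0], [0, 0, -1], 1], [[0, 0.002, 0], [0, 0, -2], 1], [[0, 0.003, 0], [0, 0, -2.5], 1], [[-0.0005, 0.004, 0], [0, 0, -3], 1], [[-0.0005, 0.004, 0], [0, 0, -3], 1]]'

```text
time_s: 8.5
position: [0.5481, 0.0812, 0.1001]
orientation: [0.64, 0.769, 0.003, 0.001]
wrist_force: [-2.0, 1.6, 2.5]
grip_width: 0.002
```

>>> play_rows --increments '[[[0, 0.001, 0], [0, 0, 0], 1], [[0, 0.002, 0], [0, 0, -1], 1], [[0, 0.003, 0], [0, 0, -1], 1], [[0, 0.003, 0], [0, 0, -1], 1]]'

```text
time_s: 8.9
position: [0.5509, 0.0815, 0.1]
orientation: [0.633, 0.774, 0.003, 0.001]
wrist_force: [-3.9, -1.3, 3.9]
grip_width: 0.003
```

```bash
python3 look.py 7 scene side wrist
```

```text
[0.5509 0.0815 0.1001] 9.05 [-5.5563 -1.4877  4.1238] [-0.2825  0.7483  0.027 ]
```

View pics/scene7c.png

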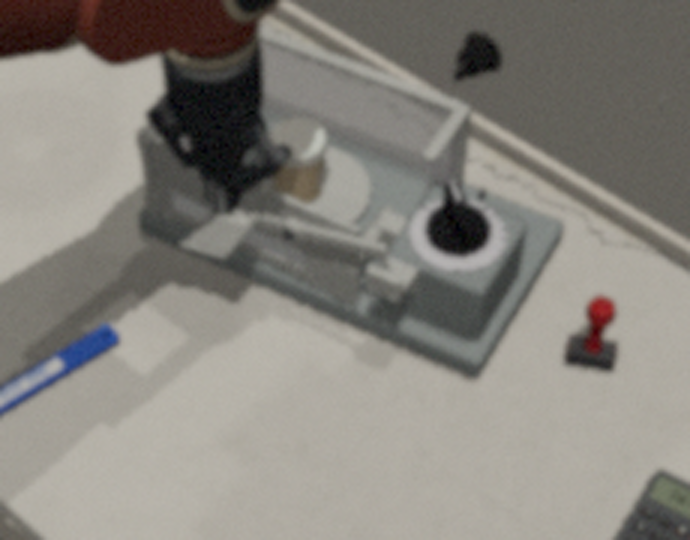

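View pics/wrist7c.png

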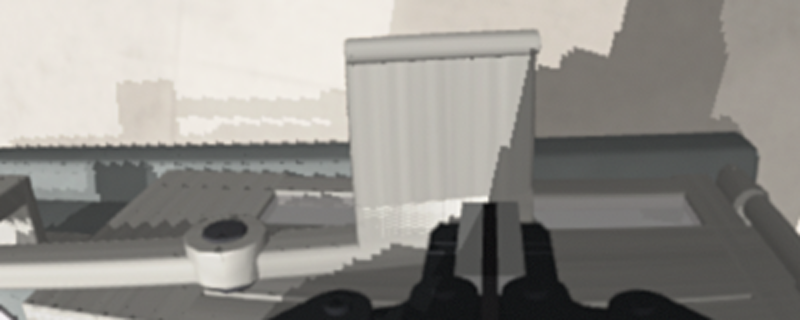

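View pics/side7c.png

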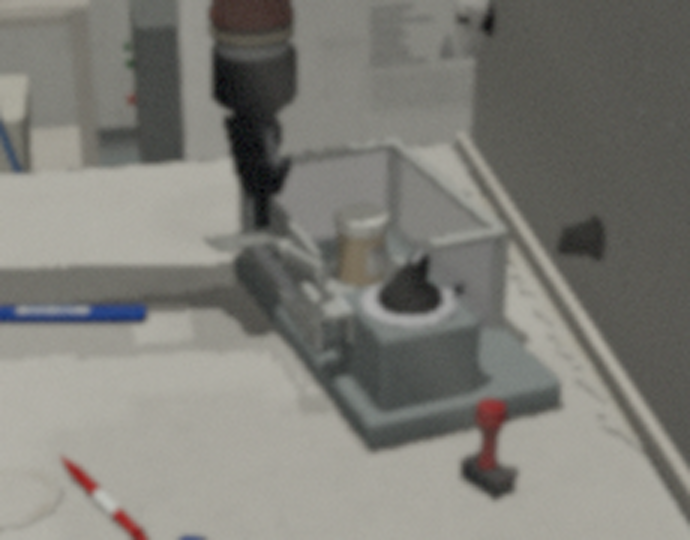

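>>> play_rows --increments '[[[0, 0.001, 0], [0, 0, 0], 1], [[0, 0.002, 0], [0, 0, 0], 1], [[0, 0.002, 0], [0, 0, 0], 1]]'

```text
time_s: 9.35
position: [0.5525, 0.0818, 0.1]
orientation: [0.633, 0.774, 0.003, 0.001]
wrist_force: [-5.9, -1.4, 4.7]
grip_width: 0.003
```

>>> play_rows --increments '[[[0, 0.001, 0], [0, 0, 0], 1], [[0, 0.002, 0], [0, 0, 0], 1], [[0, 0.002, 0], [0, 0, 0], 1]]'

```text
time_s: 9.65
position: [0.5534, 0.0819, 0.1]
orientation: [0.633, 0.774, 0.001, 0.0]
wrist_force: [-9.0, -1.6, 6.7]
grip_width: 0.001
```

>>> play_rows --increments '[[[0, 0.002, -0.003], [0, 0, 0], 1], [[0, 0.002, -0.006], [0, 0, 0], 1], [[0, 0.002, -0.009], [0, 0, 0], 1], [[0, 0.002, -0.012], [0, 0, 0], 1], [[0, 0.002, -0.015], [0, 0, 0], 1], [[0, 0.002, -0.018], [0, 0, 0], 1], [[0, 0.002, -0.02], [0, 0, 0], 1], [[0, 0.002, -0.02], [0, 0, 0], 1]]'

```text
time_s: 10.45
position: [0.5527, 0.0819, 0.1173]
orientation: [0.633, 0.774, -0.001, -0.002]
wrist_force: [-7.0, -2.1, -2.6]
grip_width: -0.004
```

```bash
python3 look.py 8 scene side wrist
```

```text
[0.5527 0.0819 0.1172] 10.6 [-5.9381 -2.1265 -1.2433] [-0.3808  1.072   0.031 ]
```

View pics/scene8c.png

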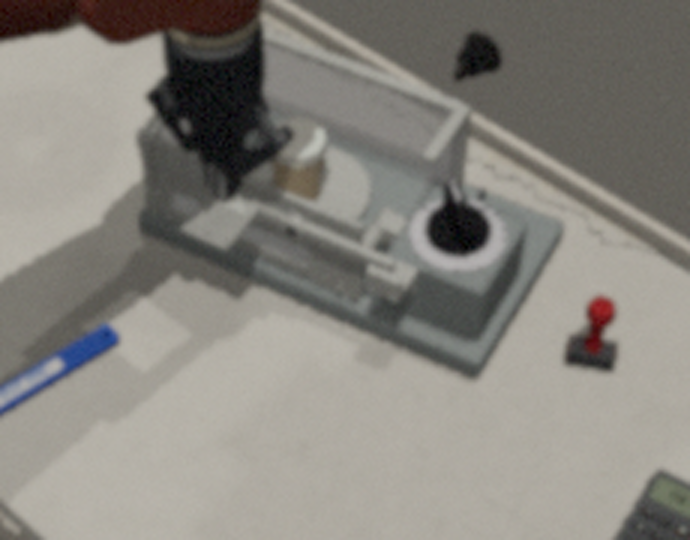

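View pics/wrist8c.png

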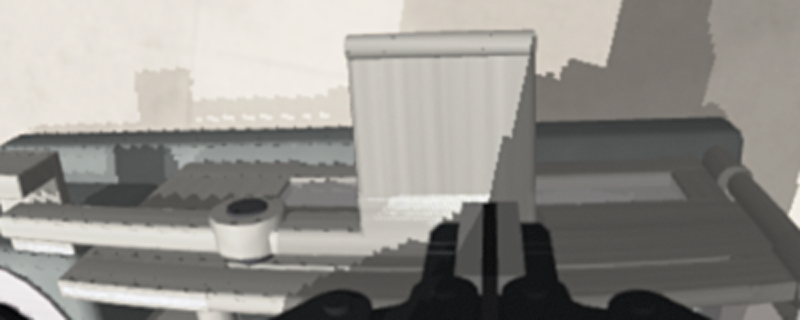

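View pics/side8c.png

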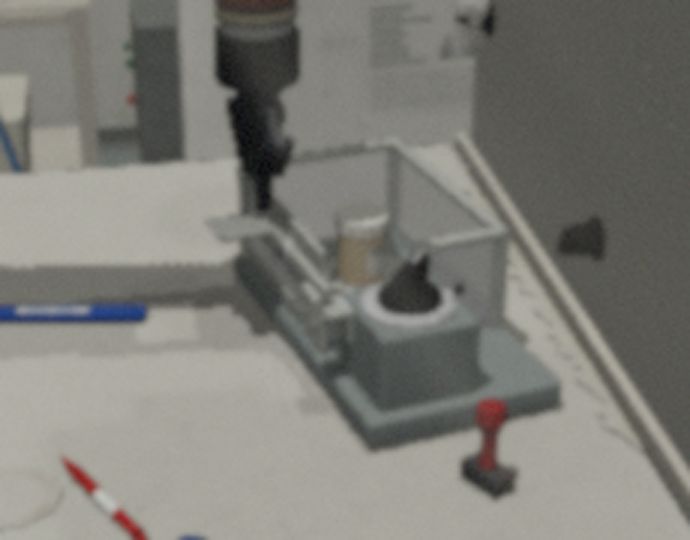

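>>> play_rows --increments '[[[0, -0.002, -0.002], [0, 0, 0], 1], [[0, -0.004, -0.006], [0, 0, 0], 1], [[0, -0.006, -0.03], [0, 0, 0], 1], [[0, -0.006, -0.08], [0, 0, 0], 1], [[-0.04, 0.03, -0.13], [0, 0, 0], 1], [[-0.08, 0.06, -0.155], [0, 0, 0], 1], [[-0.12, 0.09, -0.155], [0, 0, 0], 1], [[-0.16, 0.113, -0.155], [0, 0, 0], 1]]'

```text
time_s: 11.4
position: [0.6844, -0.0379, 0.2745]
orientation: [0.632, 0.775, 0.001, 0.002]
wrist_force: [-0.3, 1.9, 0.1]
grip_width: 0.004
```

>>> play_rows --increments '[[[-0.04, 0.01, 0], [0, 0, 0], 0], [[-0.04, 0.01, 0], [0, 0, 0], 0], [[-0.04, 0.01, 0], [0, 0, 0], 0]]'

```text
time_s: 11.7
position: [0.7031, -0.076, 0.2752]
orientation: [0.633, 0.774, 0.002, 0.002]
wrist_force: [-0.6, -0.6, 0.1]
grip_width: 0.497
```

Run:
```python
from wov import *
o=get_obs(); save('wrist','w9'); print(o['position'],o['time_s'],o['wrist_force'],o['grip_width'])
for k in ['knob_grip','zero_knob','striker_top','bar_nose','guard_hinge']: 
  print(k,(place_of if k!='zero_knob' else spot_in)('wrist',k)[:2])
p=json.load(open('p.json')); p[3]=.035
json.dump([o['position'].tolist(),o['orientation'].tolist()],open('w9.json','w'))
im=cv2.imread('pics/w9.png')
cv2.imwrite('pics/w9o.png',draw(im,o,p,0,1.4))
save('scene','c9')
```

```text
[ 0.7031 -0.076   0.2752] 11.7 [-0.5675 -0.6227  0.1431] 0.4974927643280653
knob_grip [{'centre': [289.1, 142.1], 'score': 0.85}]
zero_knob [{'centre': [290.8, 140.8], 'score': 0.55}]
striker_top [{'centre': [317.4, 58.5], 'score': 0.94}]
bar_nose [{'centre': [317.2, 67.1], 'score': 0.57}]
guard_hinge [{'centre': [523.9, 103.2], 'score': 0.86}]
```

View pics/w9o.png

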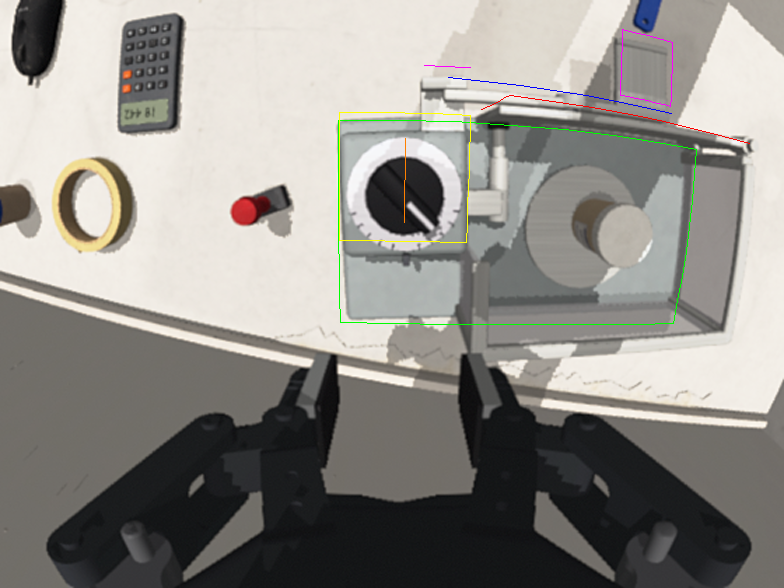

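Run:
```python
import cv2
p=cv2.imread('pics/w9.png'); cv2.imwrite('pics/w9z.png',cv2.resize(p[50:240,230:350],None,fx=3.1,fy=3.1,interpolation=cv2.INTER_CUBIC))
cv2.imwrite('pics/w9z2.png',cv2.resize(p[90:195,235:340],None,fx=5.7,fy=5.7,interpolation=cv2.INTER_CUBIC))
```

```text
(no output)
```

View pics/w9z2.png

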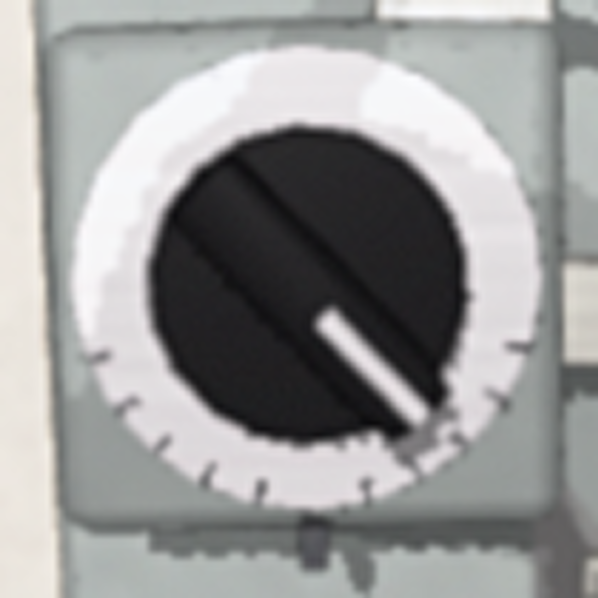

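View pics/w9z.png

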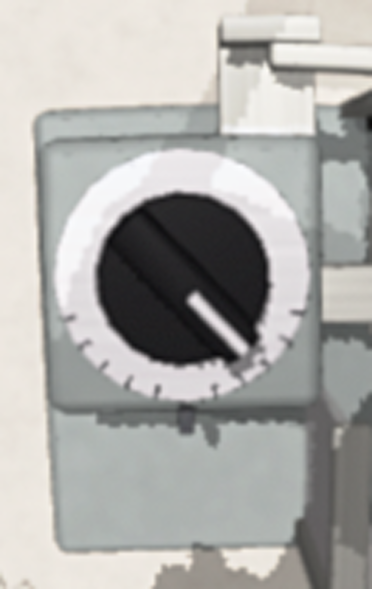

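```bash
cat >> h.py <<'E'
def wray(px,z,o):
    c=calibration('wrist'); T=np.eye(4); T[:3,:3]=R.from_quat(o['orientation']).as_matrix(); T[:3,3]=o['position']
    M=T@np.array(c['tool_from_camera']); v=np.array([(px[0]-c['cx'])/c['fx'],(px[1]-c['cy'])/c['fy']]); t=np.hypot(*v)
    r=M[:3,:3]@np.r_[np.sin(t)*v/t,np.cos(t)]; return M[:3,3]+r*(z-M[2,3])/r[2]
E
python3 - <<'E'
from wov import *
pos,q=json.load(open('w9.json')); o={'position':np.array(pos),'orientation':np.array(q)}
u=lambda X,Y,z: wray((235+X/5.7,90+Y/5.7),z,o)
c=u(308,283,.112); c2=u(308,280,.1); s1=u(325,317,.137); s2=u(425,415,.137); zm=u(313,545,.1)
w=lambda X,Y,z: wray((230+X/3.1,50+Y/3.1),z,o)
l1=w(37,115,.03);l2=w(60,550,.03); k1=u(50,35,.1);k2=u(65,515,.1);k3=u(555,30,.1)
ang=lambda v:np.arctan2(v[1],v[0])
print('centre',c,c2,'strip ang',ang(s2-s1),'strip end from centre',ang(s2-c),'zero ang',ang(zm-c),ang(zm-c2),'base right edge',ang(l2-l1),'dial edges',ang(k2-k1),ang(k3-k1)-np.pi/2,np.linalg.norm((k2-k1)),np.linalg.norm(k3-k1),np.linalg.norm(l2-l1))
d=np.array([np.cos(ang(s2-s1)),np.sin(ang(s2-s1))]);e=(s1-c)[:2];print('strip offset',e[0]*d[1]-e[1]*d[0], wray((289.1,142.1),.128,o))
T=R.from_quat(o['orientation']).as_matrix(); print('toolx',ang(T[:,0]),'tooly',ang(T[:,1]))
p=json.load(open('p.json'));
E
```

```text
centre [ 0.6556 -0.0819  0.112 ] [ 0.6562 -0.0816  0.1   ] strip ang 0.9961553865376304 strip end from centre 0.9786005743127012 zero ang 0.22395875535163864 0.22104162549349443 base right edge 0.2278856706595044 dial edges 0.21107557833988155 0.21187885725614564 0.08353885094220719 0.08512358477872832 0.17436006613987942
strip offset 0.00043966986274152444 [ 0.6563 -0.0819  0.128 ]
toolx 1.7707457770303836 tooly 0.19995389979953157
```

>>> play_rows --increments '[[[0.0005, -0.01, 0.01], [0, 0, -8], 0], [[0.001, -0.02, 0.02], [0, 0, -16], 0], [[0.002, -0.03, 0.04], [0, 0, -24], 0], [[0.003, -0.04, 0.06], [0, 0, -32], 0], [[0.0035, -0.0473, 0.08], [0, 0, -40], 0], [[0.0035, -0.0473, 0.1], [0, 0, -45], 0], [[0.0035, -0.0473, 0.1], [0, 0, -45], 0], [[0.0035, -0.0473, 0.1], [0, 0, -45], 0]]'

```text
time_s: 12.85
position: [0.6553, -0.0798, 0.1748]
orientation: [0.288, 0.958, 0.001, 0.002]
wrist_force: [0.6, -0.8, 0.8]
grip_width: 0.499
```

Run:
```python
from wov import *
o=get_obs(); save('wrist','w10'); print(o['q'],o['position'],o['time_s'],o['wrist_force'],o['grip_width'])
T=R.from_quat(o['orientation']).as_matrix(); print('toolx',np.arctan2(T[1,0],T[0,0]),'tilt',T[:,2])
print('delta tool',T.T@(np.array([.656,-.082,.116])-o['position']))
print(wproj(np.array([.656,-.082,.137]),o))
cv2.imwrite('pics/w10o.png',cv2.resize(cv2.imread('pics/w10.png'),None,fx=1.4,fy=1.4))
```

```text
[-0.2343  0.1698  1.582   0.0014  1.3856 -2.7921] [ 0.6553 -0.0798  0.1748] 12.85 [ 0.627  -0.8093  0.8451] 0.49939725119745226
toolx 2.5575431092443486 tilt [ 0.0044  0.0004 -1.    ]
delta tool [-0.0016 -0.0017  0.0588]
[np.float64(280.9904704989591), np.float64(238.08093360507758)]
```

View pics/w10o.png

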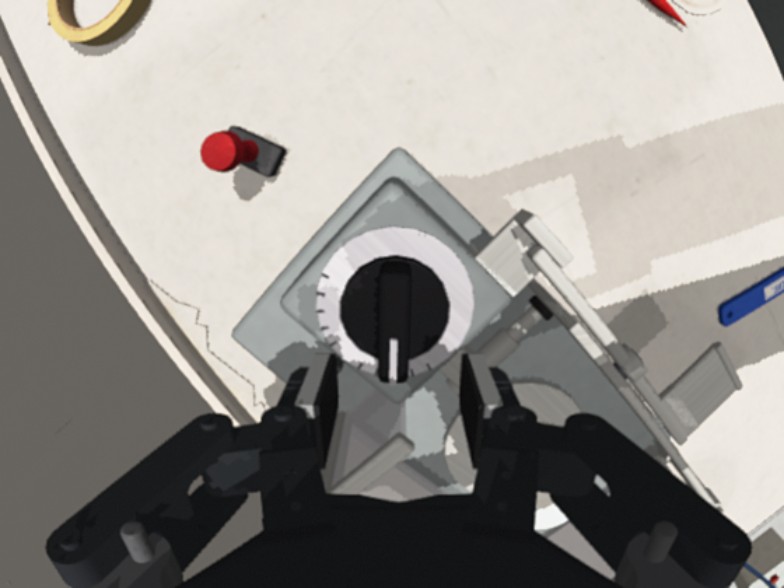

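Run:
```python
from wov import *
o=get_obs();T=R.from_quat(o['orientation']).as_matrix()
for px in [(408,437),(340,485),(395,380),(393,265)]:
    P=wray((px[0]/1.4,px[1]/1.4),.128 if px[1]>400 else .137,o); print(P,T.T@(P-o['position']))
```

```text
[ 0.6847 -0.0274  0.128 ] [0.0053 0.0595 0.0481]
[ 0.7339 -0.0195  0.128 ] [-0.0314  0.0932  0.0484]
[ 0.6691 -0.0625  0.137 ] [-0.0011  0.0216  0.039 ]
[ 0.6405 -0.107   0.137 ] [-0.0017 -0.0312  0.0389]
```

>>> play_rows --increments '[[[-0.0015, -0.003, 0.02], [0, 0, 0], 0], [[-0.0015, -0.003, 0.04], [0, 0, 0], 0], [[-0.0015, -0.003, 0.052], [0, 0, 0], 0], [[-0.0015, -0.003, 0.058], [0, 0, 0], 0], [[-0.0015, -0.003, 0.058], [0, 0, 0], 0]]'

```text
time_s: 13.4
position: [0.6559, -0.0832, 0.1177]
orientation: [0.288, 0.958, 0.001, 0.003]
wrist_force: [-0.4, -1.0, -0.1]
grip_width: 0.5
```

Run:
```python
from wov import *
o=get_obs(); save('wrist','w11'); print(o['position'],o['time_s'],o['wrist_force'],o['grip_width'])
cv2.imwrite('pics/w11o.png',cv2.resize(cv2.imread('pics/w11.png'),None,fx=1.4,fy=1.4))
```

```text
[ 0.6559 -0.0832  0.1177] 13.4 [-0.402  -0.9596 -0.1015] 0.5002729637314995
```

View pics/w11o.png

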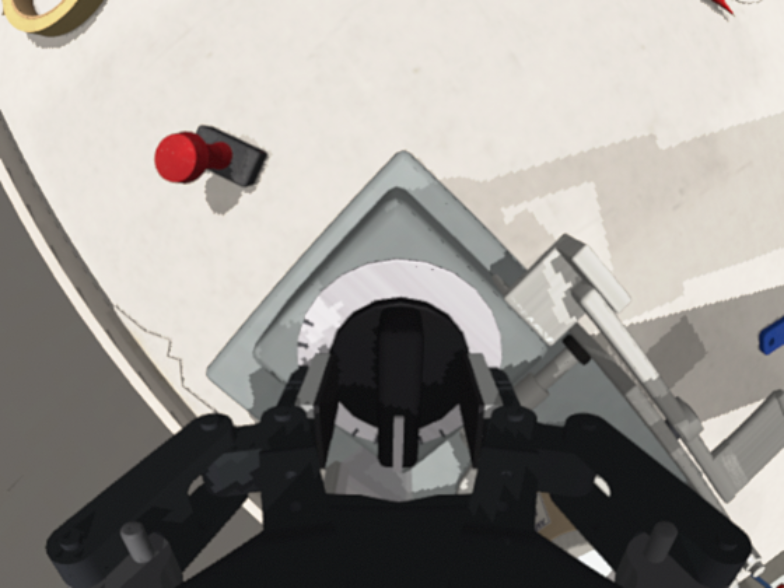

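Bar is centred between the jaws (x≈399, vertical). Close gently.

>>> play_rows --increments '[[[0, 0, 0], [0, 0, 0], 0.5], [[0, 0, 0], [0, 0, 0], 1], [[0, 0, 0], [0, 0, 0], 1], [[0, 0, 0], [0, 0, 0], 1], [[0, 0, 0], [0, 0, 0], 1]]' --newtons 25

```text
time_s: 13.95
position: [0.6562, -0.0829, 0.1202]
orientation: [0.288, 0.958, 0.001, 0.003]
wrist_force: [-4.5, 1.1, 5.7]
grip_width: 0.152
```

Run:
```python
from wov import *
o=get_obs(); T=R.from_quat(o['orientation']).as_matrix(); a=np.arctan2(T[1,0],T[0,0]); print(o['time_s'],o['wrist_force'],o['wrist_torque'],o['grip_width'],'knob',a-np.pi/2-.22)
```

```text
13.95 [-4.4749  1.1048  5.7223] [ 0.3063  0.7808 -0.0283] 0.1519973703388494 knob 0.7668488443731503
```

>>> play_rows --increments '[[[0, 0, -0.002], [0, 0, 4], 1], [[0, 0, -0.002], [0, 0, 10], 1], [[0, 0, -0.002], [0, 0, 17], 1], [[0, 0, -0.002], [0, 0, 24], 1], [[0, 0, -0.002], [0, 0, 31], 1], [[0, 0, -0.002], [0, 0, 38], 1], [[0, 0, -0.002], [0, 0, 44], 1], [[0, 0, -0.002], [0, 0, 44], 1]]'

```text
time_s: 14.75
position: [0.6554, -0.0819, 0.1203]
orientation: [0.626, 0.78, 0.002, 0.001]
wrist_force: [2.0, 3.1, -8.1]
grip_width: 0.153
```

Run:
```python
from wov import *
o=get_obs(); T=R.from_quat(o['orientation']).as_matrix(); a=np.arctan2(T[1,0],T[0,0]); print(o['time_s'],o['position'],o['wrist_force'],o['wrist_torque'],o['grip_width'],'knob',a-np.pi/2-.22)
save('wrist','w12')
cv2.imwrite('pics/w12o.png',cv2.resize(cv2.imread('pics/w12.png'),None,fx=1.4,fy=1.4))
```

```text
14.75 [ 0.6554 -0.0819  0.1203] [ 1.9621  3.083  -8.1205] [ 0.4203 -0.3045 -0.0383] 0.1531788361182584 knob -0.0007995080536049859
```

View pics/w12o.png

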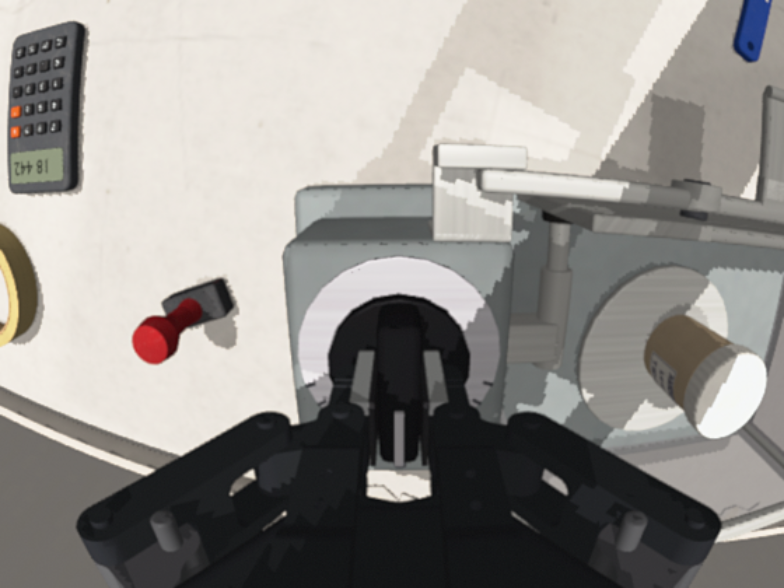

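>>> play_rows --increments '[[[0, 0, 0], [0, 0, 0], 0.6], [[0, 0, 0], [0, 0, 0], 0.2], [[0, 0, 0], [0, 0, 0], 0], [[0, 0, 0], [0, 0, 0], 0], [[0, 0, -0.02], [0, 0, 0], 0], [[0, 0, -0.06], [0, 0, 0], 0], [[0, 0.02, -0.1], [0, 0, 0], 0], [[0, 0.055, -0.14], [0, 0, 0], 0]]'

```text
time_s: 15.6
position: [0.7063, -0.0712, 0.2611]
orientation: [0.625, 0.78, 0.002, 0.002]
wrist_force: [1.0, 0.5, 0.6]
grip_width: 0.498
```

>>> play_rows --increments '[[[0, 0.02, -0.02], [0, 0, 0], 0], [[0, 0.02, -0.02], [0, 0, 0], 0]]'

```text
time_s: 15.8
position: [0.7292, -0.0669, 0.2876]
orientation: [0.625, 0.781, 0.005, 0.006]
wrist_force: [-0.8, 0.1, -0.3]
grip_width: 0.499
```

Run:
```python
from wov import *
o=get_obs(); print(o['time_s'],o['position'],o['wrist_force'],o['grip_width'])
save('wrist','w13'); im=cv2.imread('pics/w13.png')
print(place_of('wrist','knob_grip')[:1])
json.dump([o['position'].tolist(),o['orientation'].tolist()],open('w13.json','w'))
cv2.imwrite('pics/w13o.png',cv2.resize(im,None,fx=1.4,fy=1.4))
cv2.imwrite('pics/w13z.png',cv2.resize(im[40:240,220:400],None,fx=3,fy=3,interpolation=cv2.INTER_CUBIC))
```

```text
15.8 [ 0.7292 -0.0669  0.2876] [-0.796   0.063  -0.2808] 0.4990452944979215
[{'centre': [286.7, 109.3], 'score': 0.83}]
```

View pics/w13o.png

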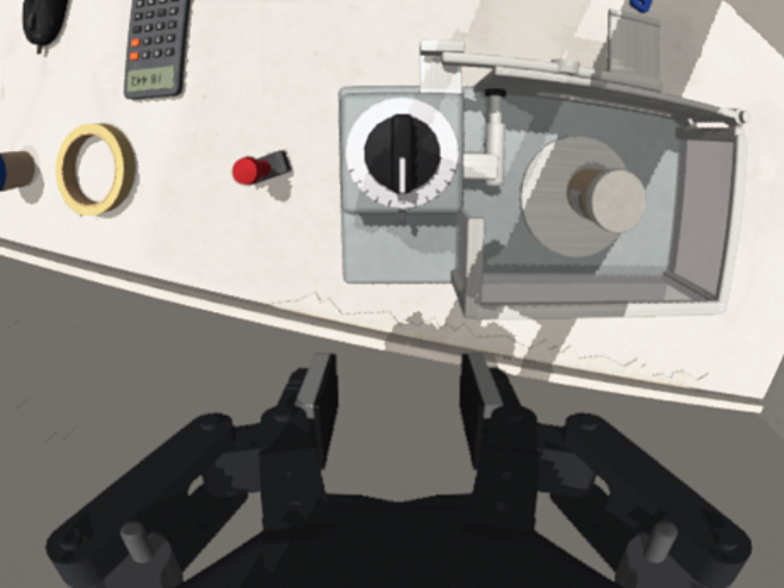

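View pics/w13z.png

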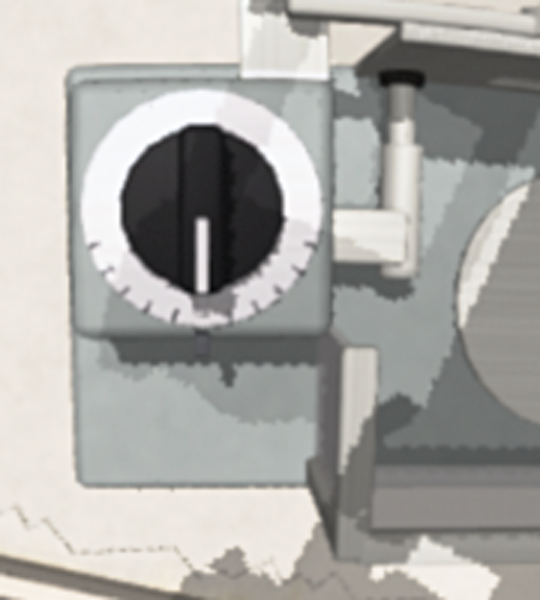

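Run:
```python
from wov import *
pos,q=json.load(open('w13.json')); o={'position':np.array(pos),'orientation':np.array(q)}
u=lambda X,Y,z: wray((220+X/3,40+Y/3),z,o); ang=lambda v:np.arctan2(v[1],v[0])
c=u(202,209,.112); s1=u(202.5,218,.137);s2=u(202.5,292,.137);zm=u(203,343,.1);dc=u(201,208,.1)
print(c,ang(s2-s1),ang(s2-c),'zero',ang(zm-c),ang(zm-dc))
h=u(0,0,0)
n=u(288,10,.115); print('nose front corner',n)
```

```text
[ 0.6564 -0.0816  0.112 ] 0.22184805703968885 0.2235521869851758 zero 0.23043429434606547 0.23653595113564257
nose front corner [ 0.5869 -0.0696  0.115 ]
```

```bash
python3 -c "
from station import *
print(job_done())"
```

```text
the job is handed in; nothing more can be done
None
```

The draught guard is shut and latched and the knob points at zero. I handed the job in at about 16 s of the 45 s; the hand-in gives no verdict, so this rests on my own checks.

- **Guard:** I pressed the thumb pad down about 15 mm with the closed fingers and swung the guard shut against its face to the stop. The sideways wrist force stayed under about 10 N. Lifting off let the bar drop. The last wrist picture shows the bar level with its nose behind the striker, and the guard shut with nothing holding it. I judged this by eye and did not measure the guard angle.
- **Knob:** I gripped the bar and turned it about -0.77 rad. In the last picture its strip lies at 0.222 rad and the zero mark at 0.230 to 0.237 rad (world angles), so the pointer is within about 0.015 rad of zero.
- **Surroundings:** The arm has backed away from the scale and is touching nothing; the wrist force reads about 0. The pot, stamp and calculator look unmoved in the pictures. The stapler, pen and test stick are not fully in the last view, but the arm never went near them.
- **Disagreements:**
  - My first model fits put the scale's yaw anywhere from 0.18 to 0.22 rad and the knob up to 12 mm off. I took the final knob position and angle from a close wrist picture instead.
  - As the jaws closed, the tool was pushed up about 2.5 mm (5.7 N), probably by the fingertips touching the knob's disc. I raised the tool 2 mm before turning.

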